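# Index the banding wheel to its long scale line

## Robot

A 6-joint arm with a two-finger parallel gripper is mounted at the origin on the work surface. World frame = base frame: x ahead of the robot, y to its left, z up, the work surface at z = 0. Lengths are in m, angles in degrees, forces in N, time in s.
With the tool pointing down it reaches from about 0.35 to 0.875 m from the base axis. Payload 4.2 kg.
Tool frame: the origin (TCP) lies at the very end of the fingers, on their centre line; the grasp point (between the pads) lies 19 mm behind it (r.grip_point_offset is the distance from the TCP to the grasp point, in m); z points along the fingers, y is the line along which they close (so a half turn about z gives the same grasp; the last joint's range is limited). The gripper opens to 87 mm and grips with 3 to 60 N. Pads are 19 mm wide; open, the fingers measure 117 mm over their backs; the gripper's body (75 mm by 190 mm) begins 51 mm behind the grasp point.
Start: joints at [-57.204, 22.042, 0.453, 0, -68.411, -14.817], TCP at [0.193, -0.594, 0.223] pointing down, gripper open.
Joint ranges: [-179.83, 179.83], [-69.29, 118.12], [-61.27, 80.66], [-181.25, 117.63], [-171.15, -9.14], [-177.46, 177.46]. Speed limits (degrees/s): [159.86, 159.86, 180, 180, 180, 180].

## Interface

Orientations are given as a 3x3 rotation matrix whose columns are the frame's x, y, z axes.
In Python, from station import r, cams gives the robot as it stands. The module is installed in compiled form; this text tells all that it offers.
- The arm moves only by the shell command python3 -m handwheel 'ROWS'. ROWS is JSON, a list that holds one entry, the list of rows, each a list of 7 numbers: the turn, a rotation vector about the tool's x, y, z in units of 6 degrees (1.0 is 6 degrees), then the shift along the tool's x, y, z in m, then the finger opening in m, from 0 to 0.087. In form: [[[ax, ay, az, x, y, z, jaw], ...]]. A call has 1 to 12 rows; each row shifts and turns the commanded pose from where the row before left it, along the tool's axes as they then stand; what a row does not reach is not made up. A row lasts 1/10 s, in which the tool goes at most 50 mm and 8.59 degrees, less where a joint would pass 70% of its speed; a pose out of reach is approached as far as the arm can. A call with a gripper value outside its range is refused whole. The fingers move at their own pace and stop on an object; the grip force is fixed at half the most. Time passes only in rows, so rows that do not move let the fingers close. It gives the time, the measured TCP pose, the force, the opening and the grip force at its end, in the units of the state.
- r.sense(): the state, without advancing time (a new reading comes with each control period).
- cams.capture(name): name is "scene" or "side" or "wrist"; returns the picture (480x640x3 uint8, red, green, blue); there is no depth.
- cams.get_calibration(name): a dict with "camera_matrix" (3x3 intrinsics, pixels), "rvec" (rotation vector, rad) and "tvec" (3), from world to camera coordinates, as OpenCV has them; the wrist camera has in their place "T_tool_cam" (4x4, takes a point from camera to tool coordinates, whose origin is the TCP and whose axes are the flange's). Camera axes: x right, y down, z forward; pixel columns grow to the right and rows downward; lengths in m; the calibration is good to about 2 mm. A picture is of the moment at which its call begins: read the wrist's pose just before it. get_calibration takes no time and is no camera call.
- r.finish_job(): hands the job in; it is judged then, once.
The state is a dict: "time_s": time; "joints": joint angles; "joint_velocities": joint speeds; "effort": joint torques, N m; "tcp_pos": TCP position; "ee_rot": TCP orientation; "wrist_force": force on the tool from outside, world axes, zero at the start; "moment": the same for the moment, N m; "gripper_width": opening from 0.0 (shut) to 1.0 (fully open); "gripper_force": force on a finger pad.
Only numpy, scipy, OpenCV 4.12 (cv2) and the standard library are available. Lean on these libraries where they do the work, as an engineer would, in place of code of your own. Each camera call takes 0.05 s, during which the arm holds its last target. There are 200 camera calls.

## Task

With a fingertip against the finger peg, gently push the potter's banding wheel round, either way, until the dark line on the round wheel head lines up with the one long line on the fixed wooden collar around it, and leave it there at rest. Only push: do not pinch the peg or lift the head, do not touch the little pot standing in the middle of the wheel, and leave the jar, the bottle and the brush where they are.

Things in the scene. Friction and masses are not known exactly. Their poses are not given: they have to be found in the camera images.
- stand: fixed wooden stand on a 12 mm plywood board: disc 270 mm across on four legs. Its upper face is 94 mm above the table; the outer 35 mm of it is the collar round the wheel head, with 11 short dark lines (12 x 2 mm) and one long one (33 x 5 mm, reaching the head), 30 degrees apart. Origin: on the wheel's upright axis, under the legs; x axis along the long line. Any yaw is possible.
- head: round plaster wheel head, 200 mm across, about 0.9 kg, flat top 102 mm above the table, 8 mm above the collar. Turns both ways without stops; drag 0.10 N m (1.3 N at the peg): stays where left if moved slowly, coasts if flicked. Only rests on its spindle. Origin: on the axis, 30 mm under its top; x axis along its dark radial line, y axis towards the peg.
- mark (a point): outer end of the dark radial line (5 mm wide, 51 mm long) on the head's top, at the head's rim, 100 mm from the axis.
- target (a point): inner end of the collar's long line, 100 mm from the axis, at the collar's upper face: right beside and 8 mm below the mark when the two lines are in line.
- pot: small terracotta cup, 64 mm across and 45 mm tall, 0.12 kg, standing loose on the middle of the head. Origin: centre of its underside.
- jar: closed glass jar, 68 mm across, 85 mm tall, standing on the board to the robot's left. Origin: centre of its underside.
- bottle: clear bottle, 64 mm across, 200 mm tall, standing on the board to the robot's right. Origin: centre of its underside.
- brush: flat brush lying on the board between the wheel and the jar, to the robot's left, pointing about along x. Origin: about the middle of its underside.
- peg: finger peg: upright wooden peg, 16 mm across, 32 mm tall, fixed in the head's top 78 mm from the axis, 90 degrees anticlockwise (seen from above) from the dark line; it turns with the head. Origin: centre of its foot, on the head's top.
There are look-alikes about, which are no part of the job. Of the things like the pot, leave any that is green; of the rest the smaller one is meant.

How it is judged:
By the outcome, as a careful person would: the job done as asked, in the order asked, and still so for the second after the job is handed in, with the robot touching nothing.
It also fails if it takes over 51 s, if anything falls off the work surface, if the arm or the gripper's body presses on something with over 40 N, if the wrist force passes 120 N, or if a joint passes its speed limit or range.

## Working session

There is one attempt and no reset: what is moved stays moved. The work goes in short steps, Python scripts to look and compute and a shell command to move; the robot and the scene stay as the last step left them, time stands still between calls to the robot, and variables do not carry over. Pictures are saved under pics/ and viewed, at most 10 in all, crops included, and the job is handed in when it is done.

```bash
mkdir -p pics; python3 - <<'E'
from station import r,cams
import cv2
for n in("scene","side"):
    cv2.imwrite(f"pics/{n}0.png",cams.capture(n)[:,:,::-1])
    c=cams.get_calibration(n);print(n,c)
s=r.sense();print(s["time_s"],s["tcp_pos"],s["ee_rot"],s["gripper_width"])
print(cams.get_calibration("wrist"))
E
```

```text
scene {'camera_matrix': array([[575.0317714 ,   0.        , 322.75242305],
       [  0.        , 575.0317714 , 242.4342722 ],
       [  0.        ,   0.        ,   1.        ]]), 'rvec': array([ 2.14512649,  0.80788521, -0.40715832]), 'tvec': array([-0.31203828, -0.11675534,  1.87288819])}
side {'camera_matrix': array([[578.89633191,   0.        , 312.09672546],
       [  0.        , 578.89633191, 241.60627475],
       [  0.        ,   0.        ,   1.        ]]), 'rvec': array([ 2.27659531, -0.31349551,  0.10941039]), 'tvec': array([-0.4004494 ,  0.14615361,  1.52066221])}
0.1 [ 0.1927646  -0.59397068  0.22159456] [[-9.51211764e-01 -3.08538025e-01 -6.83799152e-04]
 [-3.08538769e-01  9.51210047e-01  1.80932998e-03]
 [ 9.21895259e-05  1.93203451e-03 -9.99998129e-01]] 1.000210074766656
{'camera_matrix': array([[375.2783832 ,   0.        , 323.31976622],
       [  0.        , 375.2783832 , 238.0360959 ],
       [  0.        ,   0.        ,   1.        ]]), 'T_tool_cam': array([[ 9.02308420e-04, -9.56446483e-01, -2.91906340e-01,
         8.05589388e-02],
       [ 9.99999593e-01,  8.59812869e-04,  2.73865440e-04,
        -1.94354175e-04],
       [-1.09528093e-05, -2.91906468e-01,  9.56446869e-01,
        -1.60882647e-01],
       [ 0.00000000e+00,  0.00000000e+00,  0.00000000e+00,
         1.00000000e+00]])}
```

View pics/scene0.png

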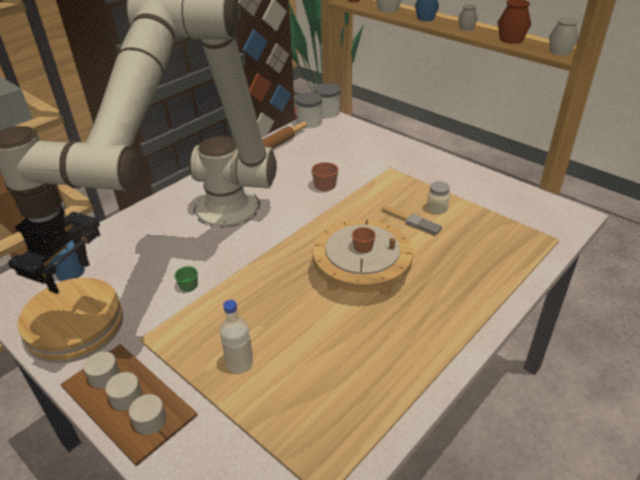

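View pics/side0.png

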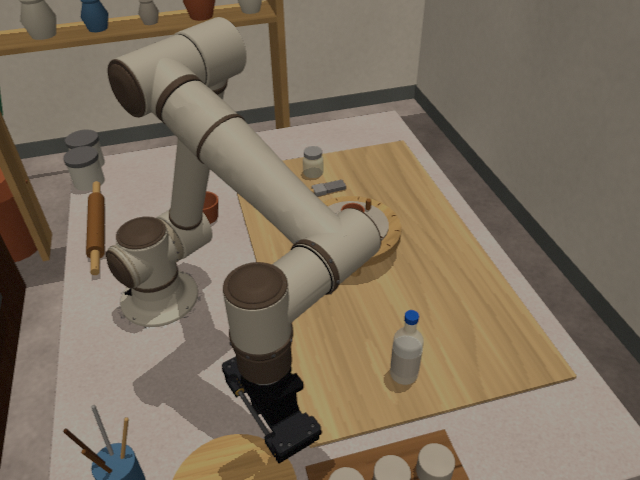

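The scene view shows the wheel at about (362,250), with the terracotta pot on it at (363,239) and the peg at (392,243). The larger terracotta pot at (325,177) and the green one at (187,279) are the look-alikes. The jar is at (438,198), the brush at (415,220) and the bottle at (236,345). In the side view the arm partly hides the wheel. Next is a close crop to confirm the choice.

```bash
cat > h.py <<'E'
import numpy as np,cv2
from station import r,cams
def ray(name,px,tool=None):
    c=cams.get_calibration(name);K=c["camera_matrix"]
    d=np.c_[np.atleast_2d(px).astype(float),np.ones(len(np.atleast_2d(px)))]@np.linalg.inv(K).T
    if name=="wrist":
        T=np.eye(4);T[:3,:3]=tool["ee_rot"];T[:3,3]=tool["tcp_pos"];T=T@c["T_tool_cam"]
        return T[:3,3],d@T[:3,:3].T
    R=cv2.Rodrigues(c["rvec"])[0];return -R.T@c["tvec"],d@R
def onz(name,px,z,tool=None):
    o,d=ray(name,px,tool);return o+d*((z-o[2])/d[:,2:])
E
python3 - <<'E'
from h import *
im=cv2.imread("pics/scene0.png")
cv2.imwrite("pics/crop.png",cv2.resize(im[205:305,297:427],None,fx=6,fy=6,interpolation=cv2.INTER_CUBIC))
print(onz("scene",[(363,248),(313,248),(412,248),(360,265)],.102))
E
```

```text
[[ 0.5418863   0.02692364  0.102     ]
 [ 0.43994846 -0.06002858  0.102     ]
 [ 0.64126161  0.11169004  0.102     ]
 [ 0.57876465 -0.0314601   0.102     ]]
```

View pics/crop.png

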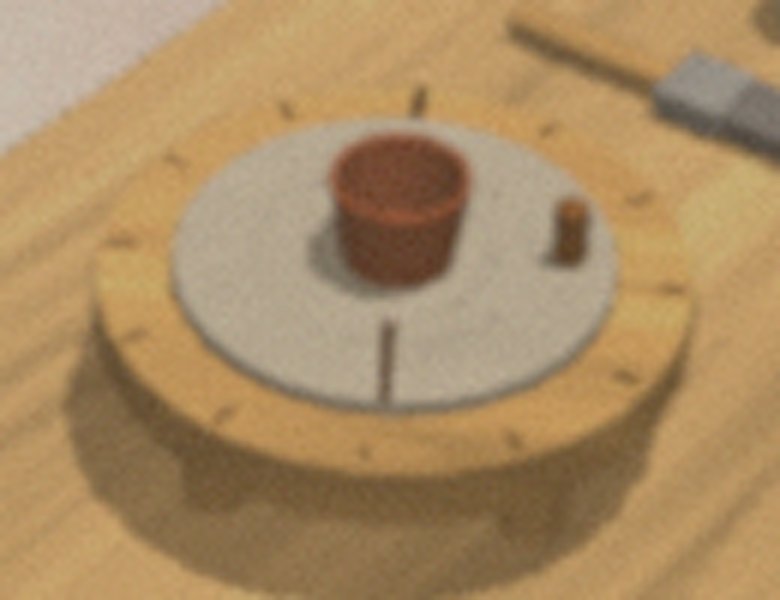

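The crop confirms it: the small terracotta pot stands mid-head at about crop (400,210). The peg foot is at (570,262) and the mark's outer end at (385,402). The long collar line runs from (416,115) to (420,88), nearly opposite the mark.

```bash
python3 - <<'E'
from h import *
f=lambda u:(np.array(u)+.5)/6-.5+[297,205]
rim=onz("scene",f([(172,262),(617,270),(395,117),(300,131),(385,408),(230,360),(540,372)]),.102)[:,:2]
A=np.c_[2*rim,np.ones(len(rim))];s=np.linalg.lstsq(A,(rim**2).sum(1),rcond=None)[0]
c=s[:2];print("centre",c,"R",np.sqrt(s[2]+c@c))
for n,u,z in[("mark",(385,402),.102),("markin",(390,322),.102),("long out",(420,88),.094),("long in",(416,115),.094),("pegfoot",(570,260),.102),("pegtop",(573,206),.134),("pot",(398,268),.102),("short+180",(364,453),.094),("s",(120,240),.094),("s",(673,290),.094)]:
    p=onz("scene",f([u]),z)[0,:2];d=p-c;print(n,p.round(4),np.hypot(*d).round(4),np.degrees(np.arctan2(d[1],d[0])).round(1))
E
```

```text
centre [0.53766314 0.02797027] R 0.09995620058214605
mark [ 0.5961 -0.0498] 0.0973 -53.1
markin [ 0.5652 -0.0081] 0.0454 -52.6
long out [0.4636 0.1413] 0.1354 123.2
long in [0.4753 0.1235] 0.1141 123.1
pegfoot [0.5997 0.0767] 0.0789 38.1
pegtop [0.6001 0.0754] 0.0784 37.2
pot [0.545  0.0227] 0.009 -35.7
short+180 [ 0.604  -0.0735] 0.1212 -56.8
s [ 0.431  -0.0362] 0.1245 -149.0
s [0.6414 0.0976] 0.1249 33.9
```

```bash
python3 -m handwheel '[[[0,0,0,0,0,-0.03,0],[0,0,0,0,0,-0.03,0],[0,0,0,-0.038,0.029,0,0],[0,0,0,-0.038,0.029,0,0],[0,0,0,-0.038,0.029,0,0],[0,0,0,-0.038,0.029,0,0],[0,0,0,-0.038,0.029,0,0],[0,0,0,-0.038,0.029,0,0],[0,0,0,-0.038,0.029,0,0],[0,0,0,-0.038,0.029,0,0],[0,0,0,-0.038,0.029,0,0],[0,0,0,-0.038,0.029,0,0]]]'
```

```text
time_s: 1.3
tcp_pos: [0.4654, -0.1994, 0.2824]
ee_rot: [[-0.951, -0.309, -0.0], [-0.309, 0.951, 0.0], [0.0, 0.0, -1.0]]
wrist_force: [0.6, -0.8, 0.1]
gripper_width: 0.032
gripper_force: 0.0
```

```bash
python3 -m handwheel '[[[0,0,0,-0.038,0.029,0,0],[0,0,0,-0.038,0.029,0,0],[0,0,0,-0.038,0.029,0,0],[0,0,0,-0.038,0.029,0,0],[0,0,0,-0.038,0.029,0,0],[0,0,0,-0.038,0.029,0,0],[0,0,-1.07,0,0,0.03,0],[0,0,-1.07,0,0,0.03,0],[0,0,-1.07,0,0,0.02,0],[0,0,0,0,0,0,0]]]'
python3 - <<'E'
from h import *
s=r.sense();im=cams.capture("wrist");print(s["joints"],s["tcp_pos"],s["gripper_width"])
cv2.imwrite("pics/w1.png",im[:,:,::-1])
print(onz("scene",[(238,370),(438,211)],.012))
E
```

```text
time_s: 2.3
tcp_pos: [0.6257, 0.0344, 0.1983]
ee_rot: [[-0.796, -0.605, -0.009], [-0.605, 0.796, -0.001], [0.008, 0.004, -1.0]]
wrist_force: [-0.0, -0.7, -0.2]
gripper_width: 0.007
gripper_force: 0.0
[ 17.88671777  23.42238323  -0.94398866  -0.07567592 -66.12487198
 -70.63961226] [0.62573825 0.03442073 0.19828716] 0.006684889700747684
[[ 0.53212599 -0.4241067   0.012     ]
 [ 0.54257556  0.40659266  0.012     ]]
```

View pics/w1.png

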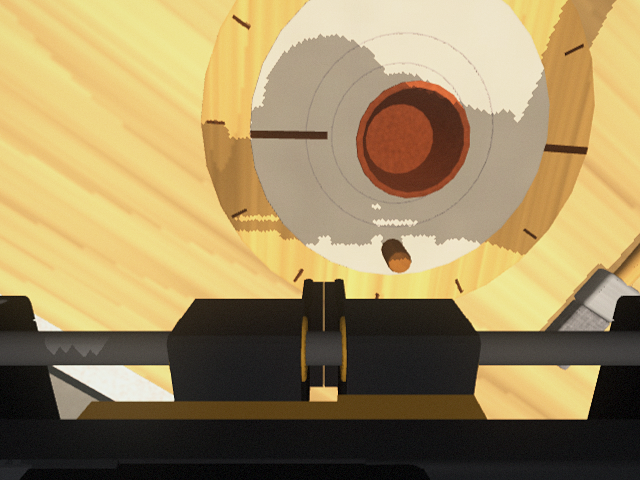

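The wrist view shows the mark line from (327,135) to its outer end at (251,134), and the long collar line from (545,148) to (587,150). The peg's top is at (398,263), the pot is at (413,138), and the shut tips are at (323,285).

```bash
cat > m.py <<'E'
from h import *
def run(px,s,c=None):
    Y=np.degrees(np.arctan2(*s["ee_rot"][1::-1,0]))
    for n,u,z in px:
        p=onz("wrist",[u],z,s)[0]
        t=s["ee_rot"].T@(p-s["tcp_pos"])
        if c is None:print(n,p.round(4),"tool",t.round(4))
        else:
            d=p[:2]-c;print(n,p[:2].round(4),"r",np.hypot(*d).round(4),"ang",np.degrees(np.arctan2(d[1],d[0])).round(1),"tool",t.round(4))
    print("toolyaw",Y)
E
python3 - <<'E'
from m import *
s=r.sense();s={k:np.array(v) for k,v in s.items()}
rim=onz("wrist",[(251,134),(549,110),(380,274),(260,92),(270,194),(545,148),(320,246)],.102,s)[:,:2]
q=np.linalg.lstsq(np.c_[2*rim,np.ones(len(rim))],(rim**2).sum(1),rcond=None)[0];c=q[:2]
print("c",c,np.sqrt(q[2]+c@c))
run([("mark",(251,134),.102),("markin",(327,135.5),.102),("longin",(545,148),.094),("longout",(587,150.5),.094),("pegtop",(398,263),.134)],s,c)
t=s["ee_rot"].T@(np.r_[c,.102]-s["tcp_pos"]);print("axis in tool",t)
E
```

```text
c [0.5372843  0.03157479] 0.09793691368283294
mark [ 0.5971 -0.049 ] r 0.1003 ang -53.4 tool [ 0.0739 -0.0484  0.0991]
markin [ 0.5672 -0.0079] r 0.0496 ang -52.8 tool [0.0729 0.0023 0.0992]
longin [0.4823 0.1183] r 0.1027 ang 122.4 tool [0.0644 0.1542 0.1073]
longout [0.4658 0.143 ] r 0.1324 ang 122.7 tool [0.0628 0.1839 0.1074]
pegtop [0.6024 0.0763] r 0.079 ang 34.5 tool [-0.0058  0.0483  0.0669]
toolyaw -142.8837251000403
axis in tool [0.07297448 0.05190103 0.09923771]
```

```bash
python3 -m handwheel '[[[0,0,0,-0.005,0,0.025,0],[0,0,0,0,0,0.025,0],[0,0,0,0,0,0.02,0],[0,0,0,0,0,0.014,0],[0,0,0,0,0,0,0],[0,0,0,0,0.008,0,0],[0,0,0,0,0.008,0,0],[0,0,0,0,0.006,0,0],[0,0,0,0,0.003,0,0],[0,0,0,0,0,0,0],[0,0,0,0,0,0,0]]]'
python3 - <<'E'
from h import *
s=r.sense();im=cams.capture("wrist");print(s["joints"],s["tcp_pos"],s["wrist_force"])
cv2.imwrite("pics/w2.png",im[:,:,::-1])
E
```

```text
time_s: 3.45
tcp_pos: [0.617, 0.0576, 0.1189]
ee_rot: [[-0.796, -0.605, 0.001], [-0.605, 0.796, 0.0], [-0.001, -0.0, -1.0]]
wrist_force: [-0.7, 0.0, 0.5]
gripper_width: 0.007
gripper_force: 0.0
[ 2.02846035e+01  2.65125962e+01 -8.29238150e+00  7.46194905e-03
 -5.51617005e+01 -7.30339955e+01] [0.61697962 0.05763859 0.11889106] [-0.67376342  0.0446682   0.49831324]
```

View pics/w2.png

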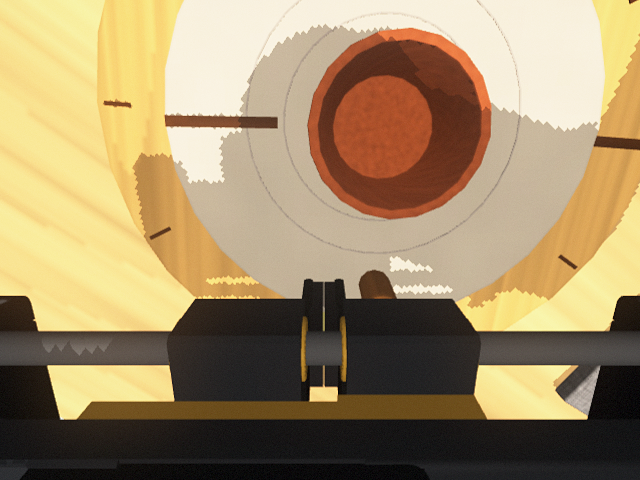

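The peg foot at about (378,290) lies just ahead of the fingertip, inside its width, and the pot is well clear. I'll start pushing anticlockwise.

```bash
python3 -m handwheel '[[[0,0,0,0,0.004,0,0],[0,0,0,0,0.002,0,0],[0,0,-0.667,-0.0011,0.0056,0,0],[0,0,-0.667,-0.0011,0.0056,0,0],[0,0,-0.667,-0.0011,0.0056,0,0],[0,0,-0.667,-0.0011,0.0056,0,0],[0,0,-0.667,-0.0011,0.0056,0,0],[0,0,-0.667,-0.0011,0.0056,0,0],[0,0,-0.667,-0.0011,0.0056,0,0],[0,0,-0.667,-0.0011,0.0056,0,0],[0,0,0,0,0,0,0],[0,0,0,0,0,0,0]]]'
cat > look.py <<'E'
from m import *
import sys
s={k:np.array(v) for k,v in r.sense().items()};im=cams.capture("wrist")[:,:,::-1]
cv2.imwrite(f"pics/{sys.argv[1]}.png",im)
c=np.array([.5375,.030]);print("axis in tool",s["ee_rot"].T@(np.r_[c,.102]-s["tcp_pos"]),"j6",s["joints"][5],s["time_s"])
R=np.degrees(np.arctan2(s["ee_rot"][1,0],s["ee_rot"][0,0]));print("toolyaw",R)
# dark brown radial line on head: dark pixels mapped to z=.102, keep r 50..98 mm
g=im.max(2);v,u=np.nonzero(g<110);k=v<275;u,v=u[k],v[k]
for n,z,a,b in(("mark",.102,.055,.097),("collar",.094,.105,.13)):
    p=onz("wrist",np.c_[u,v],z,s)[:,:2]-c;rr=np.hypot(*p.T);q=(rr>a)&(rr<b)
    h,e=np.histogram(np.degrees(np.arctan2(p[q,1],p[q,0]))%360,180,(0,360))
    print(n,[(int(e[i]),int(h[i])) for i in np.nonzero(h>15)[0]])
E
python3 look.py w3
```

```text
time_s: 4.7
tcp_pos: [0.5841, 0.0967, 0.1185]
ee_rot: [[-0.355, -0.935, -0.0], [-0.935, 0.355, -0.0], [0.0, 0.0, -1.0]]
wrist_force: [1.1, -0.0, -1.0]
gripper_width: 0.005
gripper_force: 0.0
axis in tool [0.07890858 0.01979248 0.01656553] j6 -45.87984238818445 4.7
toolyaw -110.82012346356618
mark []
collar [(122, 290), (124, 57), (182, 58)]
```

View pics/w3.png

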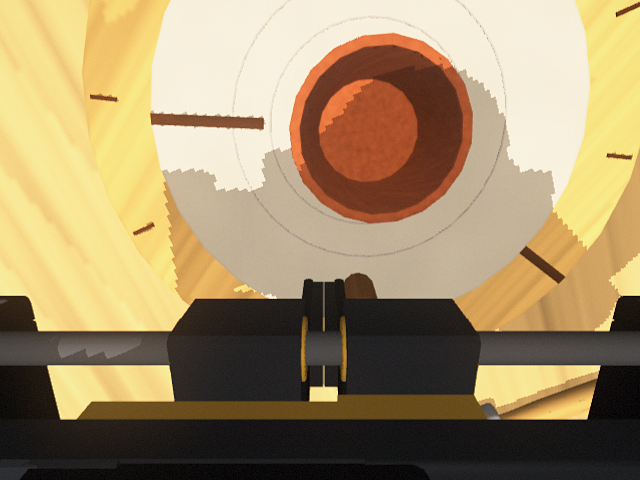

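The peg at (360,285) now touches the fingertip. The mark runs from (264,123) to (151,118) and has turned with the tool. The long line is at (522,249)–(563,280).

```bash
python3 - <<'E'
from m import *
s={k:np.array(v) for k,v in r.sense().items()};c=np.array([.5375,.030])
run([("mark",(151,118.5),.102),("markin",(264,123),.102),("longin",(522,249),.094),("longout",(563,280),.094)],s,c)
im=cv2.imread("pics/w3.png");print(im[121,200],im[160,220],im[117,130],im[140,300],im[10,30])
E
python3 -m handwheel '[[[0,0,-0.667,-0.0011,0.0056,0,0],[0,0,-0.667,-0.0011,0.0056,0,0],[0,0,-0.667,-0.0011,0.0056,0,0],[0,0,-0.667,-0.0011,0.0056,0,0],[0,0,-0.667,-0.0011,0.0056,0,0],[0,0,-0.667,-0.0011,0.0056,0,0],[0,0,-0.667,-0.0011,0.0056,0,0],[0,0,-0.667,-0.0011,0.0056,0,0],[0,0,-0.667,-0.0011,0.0056,0,0],[0,0,-0.667,-0.0011,0.0056,0,0],[0,0,-0.667,-0.0011,0.0056,0,0],[0,0,-0.667,-0.0011,0.0056,0,0]]]'
```

```text
mark [ 0.6273 -0.0083] r 0.0976 ang -23.1 tool [ 0.0827 -0.0776  0.0165]
markin [0.5805 0.0115] r 0.0468 ang -23.3 tool [ 0.0809 -0.0268  0.0165]
longin [0.4808 0.1165] r 0.1034 ang 123.2 tool [0.0182 0.1036 0.0245]
longout [0.464  0.1416] r 0.1336 ang 123.4 tool [0.0007 0.1283 0.0245]
toolyaw -110.81909346843321
[ 50  81 129] [221 239 247] [127 226 249] [ 51  92 186] [132 210 244]
time_s: 5.95
tcp_pos: [0.5196, 0.1088, 0.1189]
ee_rot: [[0.46, -0.888, 0.002], [-0.888, -0.46, 0.002], [-0.0, -0.003, -1.0]]
wrist_force: [0.9, 1.7, -0.8]
gripper_width: 0.006
gripper_force: 0.9
```

```bash
python3 -m handwheel '[[[0,0,-0.667,-0.0011,0.0056,0,0],[0,0,-0.667,-0.0011,0.0056,0,0],[0,0,-0.667,-0.0011,0.0056,0,0],[0,0,-0.667,-0.0011,0.0056,0,0],[0,0,-0.667,-0.0011,0.0056,0,0],[0,0,-0.667,-0.0011,0.0056,0,0],[0,0,-0.667,-0.0011,0.0056,0,0],[0,0,-0.667,-0.0011,0.0056,0,0],[0,0,-0.667,-0.0011,0.0056,0,0],[0,0,-0.667,-0.0011,0.0056,0,0],[0,0,-0.667,-0.0011,0.0056,0,0],[0,0,-0.667,-0.0011,0.0056,0,0]]]'
```

```text
time_s: 7.15
tcp_pos: [0.4666, 0.0672, 0.1187]
ee_rot: [[0.968, -0.252, 0.001], [-0.252, -0.968, 0.001], [0.001, -0.001, -1.0]]
wrist_force: [0.1, 2.2, -0.7]
gripper_width: 0.002
gripper_force: 0.8
```

```bash
python3 -m handwheel '[[[0,0,-0.667,-0.0011,0.0056,0,0],[0,0,-0.667,-0.0011,0.0056,0,0],[0,0,-0.667,-0.0011,0.0056,0,0],[0,0,-0.667,-0.0011,0.0056,0,0],[0,0,-0.667,-0.0011,0.0056,0,0],[0,0,-0.667,-0.0011,0.0056,0,0],[0,0,-0.667,-0.0011,0.0056,0,0],[0,0,-0.667,-0.0011,0.0056,0,0],[0,0,-0.333,-0.0006,0.0028,0,0],[0,0,-0.167,-0.0003,0.0014,0,0],[0,0,0,0,0,0,0],[0,0,0,0,0,0,0]]]'; sed -i 's/g<110/g<145/' look.py; python3 look.py w4
```

```text
time_s: 8.35
tcp_pos: [0.4575, 0.0185, 0.1186]
ee_rot: [[0.938, 0.346, -0.0], [0.346, -0.938, -0.0], [-0.0, 0.0, -1.0]]
wrist_force: [-0.4, -0.0, -0.2]
gripper_width: 0.001
gripper_force: 0.0
axis in tool [0.07899161 0.01691734 0.01653762] j6 87.51988511933415 8.35
toolyaw 20.271167469408848
mark [(108, 119), (110, 567), (112, 334)]
collar [(92, 122), (122, 407), (124, 75), (272, 84), (302, 128)]
```

View pics/w4.png

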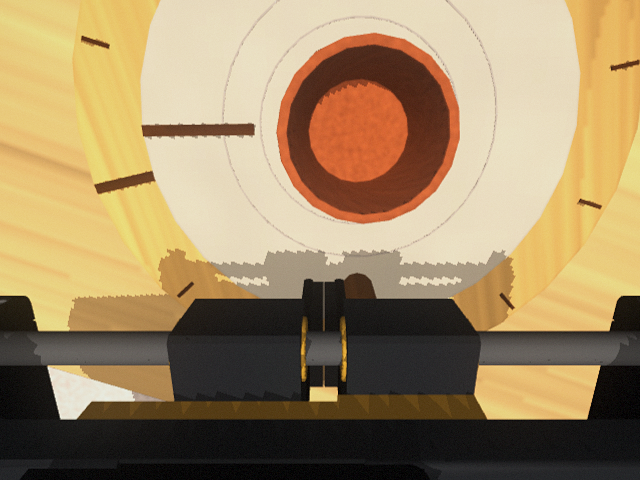

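The mark is at (143,130)–(254,129) and the long line at (154,176)–(96,189), about 12° still to go. The peg is still at the fingertip. I'll get the exact figure near the rim.

```bash
cat > ang.py <<'E'
from m import *
import sys
s={k:np.array(v) for k,v in r.sense().items()};im=cams.capture("wrist")[:,:,::-1];cv2.imwrite(f"pics/{sys.argv[1]}.png",im)
c=np.array([.5375,.030]);v,u=np.nonzero(im.max(2)<145);k=v<275;u,v=u[k],v[k];L={}
for n,z,a,b in(("mark",.102,.055,.098),("collar",.094,.105,.13)):
    p=onz("wrist",np.c_[u,v],z,s)[:,:2]-c;rr=np.hypot(*p.T);A=np.degrees(np.arctan2(p[:,1],p[:,0]))
    lo,hi=(95,140) if n=="mark" else (115,131)
    p=p[(rr>a)&(rr<b)&(A>lo)&(A<hi)];f=cv2.fitLine(p.astype(np.float32),cv2.DIST_L2,0,.01,.01).ravel()
    d=f[:2]*np.sign(f[:2]@p.mean(0));t=(d@-f[2:]);e=f[2:]+d*(t+np.sqrt(t*t-f[2:]@f[2:]+.01)) # point at r=.1
    print(n,len(p),"dir",np.degrees(np.arctan2(d[1],d[0])).round(2),"rim ang",np.degrees(np.arctan2(e[1],e[0])).round(2),"axis miss mm",1e3*(d[0]*f[3]-d[1]*f[2]));L[n]=np.degrees(np.arctan2(e[1],e[0]))
print("to go",L["collar"]-L["mark"],"axis in tool",(s["ee_rot"].T@(np.r_[c,.102]-s["tcp_pos"])).round(4),s["time_s"],s["wrist_force"])
E
python3 ang.py w5
```

```text
mark 1048 dir 111.01 rim ang 111.28 axis miss mm 0.46558502187965534
collar 487 dir 122.92 rim ang 123.27 axis miss mm 0.6134353248414826
to go 11.988354055913149 axis in tool [0.0791 0.017  0.0165] 8.4 [-0.36760427  0.56148953  0.71420677]
```

```bash
python3 -m handwheel '[[[0,0,-0.333,-0.0006,0.0028,0,0],[0,0,-0.333,-0.0006,0.0028,0,0],[0,0,-0.333,-0.0006,0.0028,0,0],[0,0,-0.333,-0.0006,0.0028,0,0],[0,0,-0.167,-0.0003,0.0014,0,0],[0,0,-0.167,-0.0003,0.0014,0,0],[0,0,0,0,0,0,0],[0,0,0,0,0,0,0]]]'; python3 ang.py w6
```

```text
time_s: 9.25
tcp_pos: [0.4606, 0.0046, 0.1185]
ee_rot: [[0.863, 0.504, -0.0], [0.504, -0.863, -0.0], [-0.0, 0.0, -1.0]]
wrist_force: [0.5, 1.0, -0.2]
gripper_width: 0.006
gripper_force: 0.3
mark 1040 dir 120.97 rim ang 121.19 axis miss mm 0.3822806045596927
collar 533 dir 123.03 rim ang 123.27 axis miss mm 0.4202806335680265
to go 2.0792116514451635 axis in tool [0.0792 0.0169 0.0165] 9.25 [ 0.52437639  1.01076998 -0.21858542]
```

Moved 9.9° for 10° commanded, so I'll push the remaining 2.1° slowly.

```bash
python3 -m handwheel '[[[0,0,-0.083,-0.00015,0.0007,0,0],[0,0,-0.083,-0.00015,0.0007,0,0],[0,0,-0.083,-0.00015,0.0007,0,0],[0,0,-0.1,-0.00018,0.00084,0,0],[0,0,0,0,0,0,0],[0,0,0,0,0,0,0]]]'; python3 ang.py w7
```

```text
time_s: 9.9
tcp_pos: [0.4617, 0.0017, 0.1186]
ee_rot: [[0.844, 0.536, 0.0], [0.536, -0.844, -0.0], [0.0, 0.0, -1.0]]
wrist_force: [-0.2, 0.8, 0.2]
gripper_width: 0.009
gripper_force: 0.4
mark 1040 dir 123.13 rim ang 123.31 axis miss mm 0.3212619511883119
collar 535 dir 122.86 rim ang 123.31 axis miss mm 0.7844067509630293
to go -0.0033740483973332402 axis in tool [0.0792 0.0168 0.0166] 9.9 [-0.18567437  0.84978097  0.22370283]
```

The lines agree to about 0.01°. I'll back away from the peg and then lift clear.

```bash
python3 -m handwheel '[[[0,0,0,0,-0.003,0,0],[0,0,0,0,-0.008,0,0],[0,0,0,0,-0.01,0,0],[0,0,0,0,-0.005,0,0],[0,0,0,0,0,-0.02,0],[0,0,0,0,0,-0.03,0],[0,0,0,0,0,-0.03,0],[0,0,0,0,0,-0.02,0],[0,0,0,0,0,0,0],[0,0,0,0,0,0,0]]]'; python3 ang.py w8
```

```text
time_s: 10.95
tcp_pos: [0.4472, 0.0241, 0.2184]
ee_rot: [[0.844, 0.536, 0.0], [0.536, -0.844, 0.001], [0.0, -0.0, -1.0]]
wrist_force: [-0.2, 1.5, -0.7]
gripper_width: 0.006
gripper_force: 0.0
mark 415 dir 123.21 rim ang 123.36 axis miss mm 0.25317952145131883
collar 239 dir 122.53 rim ang 123.37 axis miss mm 1.4571782211687534
to go 0.00916927291333991 axis in tool [0.0794 0.0435 0.1164] 10.95 [-0.24712177  1.47909968 -0.71759358]
```

View pics/w8.png

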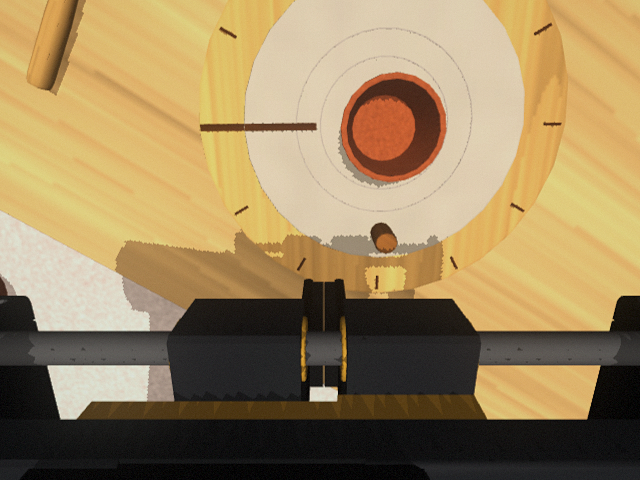

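The mark and the long line form one straight line from (200,127) to (316,126). The pot stands in the middle at (394,126), and the gripper is clear of the peg at (383,237).

```bash
python3 -c "
from station import r
print(r.finish_job())"
```

```text
the job is handed in; nothing more can be done
None
```

The banding wheel was pushed about 177° anticlockwise by its peg, and the last camera view shows the dark line and the collar's long line aligned to within about 0.1°, with the pot undisturbed and the gripper clear; the job is handed in at about 11 s.

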